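Deal the breakfast bars onto two side plates

ROBOT

A 6-joint arm with a two-finger parallel gripper is mounted at the origin on the work surface; the furniture and walls round the work are solid. World frame = base frame: x ahead of the robot, y to its left, z up, the work surface at z = 0. Lengths are in m, angles in degrees, forces in N, time in s.
With the tool pointing down it reaches from about 0.3 to 0.75 m from the base axis. Payload 8.5 kg.
Tool frame: the origin (TCP) lies at the very end of the fingers, on their centre line; the grasp point (between the pads) lies env.pinch_z behind it (env.pinch_z is the distance from the TCP to the grasp point, in m); z points along the fingers, y is the line along which they close (so a half turn about z gives the same grasp; the last joint's range is limited). The gripper opens to 85 mm and grips with 20 to 120 N. Pads are 22 mm wide; open, the fingers measure 114 mm over their backs; the gripper's body (76 mm by 85 mm) begins 54 mm behind the grasp point. The pads swing forward as they close: fully open they stand 13 mm farther back than shut.
Start: joints at [58.997, 21.807, 74.336, -0, 83.858, -12.336], TCP at [0.176, 0.521, 0.231] pointing down, gripper open.
Joint ranges: [-178.18, 178.18], [-50.72, 133.34], [12.68, 142.11], [-81.47, 261.47], [9.98, 163.14], [-165.26, 165.26]. Speed limits (degrees/s): [136.94, 136.94, 180, 180, 180, 180].

INTERFACE

Orientations are given as a 3x3 rotation matrix whose columns are the frame's x, y, z axes.
In Python, from rig import telemetry, get_image, env gives the robot as it stands. The module is installed in compiled form; this text tells all that it offers.
- The arm moves only by the tool apply_moves, never from a script. Its argument "series" is a list of rows, each a list of 7 numbers: the shift along the tool's x, y, z in mm, then the turn, a rotation vector about the tool's x, y, z in degrees, then the opening, from 0 (shut) to 1 (fully open). A call has 1 to 12 rows; each row shifts and turns the commanded pose from where the row before left it, along the tool's axes as they then stand; what a row does not reach is not made up. A row lasts 1/8 s, in which the tool goes at most 62.5 mm and 10.7 degrees, less where a joint would pass 70% of its speed; a pose out of reach is approached as far as the arm can. A call with a gripper value outside its range is refused whole. The fingers move at their own pace and stop on an object; "grip_force" is the grip in N (left out, the last holds). Time passes only in rows, so rows that do not move let the fingers close. It gives the time, the measured TCP pose, the force, the opening and the grip force at its end, in the units of the state.
- telemetry.observe(): the state, without advancing time (a new reading comes with each control period).
- get_image(name): name is "side" or "top" or "wrist"; returns a dict with "frame" (420x560x3 uint8, red, green, blue), "z_map" (420x560 float32, m along the optical axis (not along the pixel's ray), 0 where there is no reading), "vertical_fov" (degrees; the focal length in pixels is half the picture's height over the tangent of half this angle, whatever the lens; pixels are square), "cx", "cy" (the principal point, pixels), "eye" and "attitude" of the camera in the world; the wrist camera has in their place "mount" (4x4, takes a point from camera to tool coordinates, whose origin is the TCP and whose axes are the flange's). Camera axes: x right, y up, looking along -z (the intrinsics and any distortion apply to the point x, -y, -z); pixel columns grow to the right and rows downward; lengths in m; the calibration is good to about 2 mm. A picture is of the moment at which its call begins: read the wrist's pose just before it.
- env.close_job(): hands the job in; it is judged then, once.
The state is a dict: "time_s": time; "q": joint angles; "qvel": joint speeds; "joint_efforts": joint torques, N m; "position": TCP position; "tool_rot": TCP orientation; "ft_force": force on the tool from outside, world axes, zero at the start; "wrist_torque": the same for the moment, N m; "grip_width": finger opening in m; "gripper_force": force on a finger pad.
Only numpy, scipy, OpenCV 4.12 (cv2) and the standard library are available. Lean on these libraries where they do the work, as an engineer would, in place of code of your own. Each camera call takes 0.05 s, during which the arm holds its last target. There are 200 camera calls.

TASK

Lay out the breakfast bars for two: deal the four wrapped bars from the sloping wooden dispenser round the two side plates in turn, one on each plate before either gets its second, so that each guest ends with one oat bar (yellow-tan) and one cocoa bar (dark brown). Set them down gently (do not drop them on the stoneware), lying flat, right way up and side by side in the well of the plate. Leave the plates where they stand and do not disturb the glasses, forks, mug and spice jar.

Things in the scene. Friction and masses are not known exactly. Their poses are not given: they have to be found in the camera images.
- dispenser: wooden dispenser, 204 mm wide (y), 214 mm deep (x -112 to +102), 222 mm high, standing firm on a 2 mm placemat; origin at the centre of its underside, mouth towards its -x. Two lanes slope down to the mouth at 30 degrees and hold two bars each, end to end on slippery runners. When the front bar of a lane is lifted out, the rear one slides down into its place by itself within a second
- lane_left (a point): lane at the dispenser's +y side: the spot under the middle of the bar in the front place (its origin lies here), on the lane's floor; axes as the dispenser's, not tilted. Guiding curbs 16 mm high are cut away for 20 mm either way of this spot along the slope, and the floor there is 22 mm wide, so fingers may reach past the bar's underside; 29 mm free each side
- lane_right (a point): the same spot of the lane at the dispenser's -y side, 88 mm from the other. The front bars lean against a lip 18 mm high at the low end of each lane
- brow (a point): middle of the lower front edge of the housing's brow, 167 mm above the worktop, overhanging the rear end of both front bars over the full width (the lid above it juts 6 mm farther forward). Come in and lift out square to the slope, tool tilted about 30 degrees, its body leaning away from the housing towards the dispenser's -x; turn or go sideways only 130 mm or more out
- oat_bar_1: one of two oat biscuit bars in a yellow-tan wrapper with a green band. Rigid block 90 x 30 x 22 mm (0.04 to 0.085 kg); origin at the centre of its underside, x along its 90 mm length, y across its 30 mm width, z up through its 22 mm thickness. It starts in the front or rear place of either lane, x pointing up the slope
- oat_bar_2: one of two oat biscuit bars in a yellow-tan wrapper with a green band. Rigid block 90 x 30 x 22 mm (0.04 to 0.085 kg); origin at the centre of its underside, x along its 90 mm length, y across its 30 mm width, z up through its 22 mm thickness. It starts in the front or rear place of either lane, x pointing up the slope
- cocoa_bar_1: one of two cocoa biscuit bars in a dark brown wrapper with a red band. Rigid block 90 x 30 x 22 mm (0.04 to 0.085 kg); origin at the centre of its underside, x along its 90 mm length, y across its 30 mm width, z up through its 22 mm thickness. It starts in the front or rear place of either lane, x pointing up the slope
- cocoa_bar_2: one of two cocoa biscuit bars in a dark brown wrapper with a red band. Rigid block 90 x 30 x 22 mm (0.04 to 0.085 kg); origin at the centre of its underside, x along its 90 mm length, y across its 30 mm width, z up through its 22 mm thickness. It starts in the front or rear place of either lane, x pointing up the slope
- plate_left: loose white stoneware side plate at the robot's left (+y), 204 mm across, 22 mm high, 0.34 kg; origin at the centre of its underside, z up. Its flat well is 135 mm across, 6 mm above the worktop; from there the rim rises outward to 22 mm. Two bars fit in the well side by side, parallel, centres 66 mm apart (33 mm either side of the plate's centre)
- plate_right: loose white stoneware side plate at the robot's right (-y), 204 mm across, 22 mm high, 0.34 kg; origin at the centre of its underside, z up. Its flat well is 135 mm across, 6 mm above the worktop; from there the rim rises outward to 22 mm. Two bars fit in the well side by side, parallel, centres 66 mm apart (33 mm either side of the plate's centre)
- tumbler_left: loose clear glass tumbler, 70 mm across, 162 mm high, behind the left plate; origin at the centre of its underside; leave it alone
- fork_left: loose steel fork, 193 x 26 x 15 mm, lying along x on the outer side of the left plate; origin at the centre of its underside; leave it alone
- tumbler_right: loose clear glass tumbler, 70 mm across, 162 mm high, behind the right plate; origin at the centre of its underside; leave it alone
- fork_right: loose steel fork, 193 x 26 x 15 mm, lying along x on the outer side of the right plate; origin at the centre of its underside; leave it alone
- mug: loose green and white mug, 88 mm high, back left; origin under its body; leave it alone
- spice_jar: loose spice jar with a yellow cap, 42 mm across, 106 mm high, back right; origin at the centre of its underside; leave it alone
Things that resemble listed ones, but are neither listed nor needed, are in the scene too. Leave any blue or pink look-alike of the cocoa_bar_1 alone.

How it is judged (in metres and radians):
On the way:
1. first round: exactly one bar lies flat on each plate (((horizontal distance between oat_bar_1 and plate_left below 0.065 m and z of oat_bar_1 in the frame of plate_left between 0 and 0.018 m and angle between oat_bar_1's own z axis and vertical below 0.14 rad) or (horizontal distance between oat_bar_2 and plate_left below 0.065 m and z of oat_bar_2 in the frame of plate_left between 0 and 0.018 m and angle between oat_bar_2's own z axis and vertical below 0.14 rad) or (horizontal distance between cocoa_bar_1 and plate_left below 0.065 m and z of cocoa_bar_1 in the frame of plate_left between 0 and 0.018 m and angle between cocoa_bar_1's own z axis and vertical below 0.14 rad) or (horizontal distance between cocoa_bar_2 and plate_left below 0.065 m and z of cocoa_bar_2 in the frame of plate_left between 0 and 0.018 m and angle between cocoa_bar_2's own z axis and vertical below 0.14 rad)) and ((horizontal distance between oat_bar_1 and plate_right below 0.065 m and z of oat_bar_1 in the frame of plate_right between 0 and 0.018 m and angle between oat_bar_1's own z axis and vertical below 0.14 rad) or (horizontal distance between oat_bar_2 and plate_right below 0.065 m and z of oat_bar_2 in the frame of plate_right between 0 and 0.018 m and angle between oat_bar_2's own z axis and vertical below 0.14 rad) or (horizontal distance between cocoa_bar_1 and plate_right below 0.065 m and z of cocoa_bar_1 in the frame of plate_right between 0 and 0.018 m and angle between cocoa_bar_1's own z axis and vertical below 0.14 rad) or (horizontal distance between cocoa_bar_2 and plate_right below 0.065 m and z of cocoa_bar_2 in the frame of plate_right between 0 and 0.018 m and angle between cocoa_bar_2's own z axis and vertical below 0.14 rad)) and not (((horizontal distance between oat_bar_1 and plate_left below 0.065 m and z of oat_bar_1 in the frame of plate_left between 0 and 0.018 m and angle between oat_bar_1's own z axis and vertical below 0.14 rad) and (horizontal distance between oat_bar_2 and plate_left below 0.065 m and z of oat_bar_2 in the frame of plate_left between 0 and 0.018 m and angle between oat_bar_2's own z axis and vertical below 0.14 rad)) or ((horizontal distance between oat_bar_1 and plate_left below 0.065 m and z of oat_bar_1 in the frame of plate_left between 0 and 0.018 m and angle between oat_bar_1's own z axis and vertical below 0.14 rad) and (horizontal distance between cocoa_bar_1 and plate_left below 0.065 m and z of cocoa_bar_1 in the frame of plate_left between 0 and 0.018 m and angle between cocoa_bar_1's own z axis and vertical below 0.14 rad)) or ((horizontal distance between oat_bar_1 and plate_left below 0.065 m and z of oat_bar_1 in the frame of plate_left between 0 and 0.018 m and angle between oat_bar_1's own z axis and vertical below 0.14 rad) and (horizontal distance between cocoa_bar_2 and plate_left below 0.065 m and z of cocoa_bar_2 in the frame of plate_left between 0 and 0.018 m and angle between cocoa_bar_2's own z axis and vertical below 0.14 rad)) or ((horizontal distance between oat_bar_2 and plate_left below 0.065 m and z of oat_bar_2 in the frame of plate_left between 0 and 0.018 m and angle between oat_bar_2's own z axis and vertical below 0.14 rad) and (horizontal distance between cocoa_bar_1 and plate_left below 0.065 m and z of cocoa_bar_1 in the frame of plate_left between 0 and 0.018 m and angle between cocoa_bar_1's own z axis and vertical below 0.14 rad)) or ((horizontal distance between oat_bar_2 and plate_left below 0.065 m and z of oat_bar_2 in the frame of plate_left between 0 and 0.018 m and angle between oat_bar_2's own z axis and vertical below 0.14 rad) and (horizontal distance between cocoa_bar_2 and plate_left below 0.065 m and z of cocoa_bar_2 in the frame of plate_left between 0 and 0.018 m and angle between cocoa_bar_2's own z axis and vertical below 0.14 rad)) or ((horizontal distance between cocoa_bar_1 and plate_left below 0.065 m and z of cocoa_bar_1 in the frame of plate_left between 0 and 0.018 m and angle between cocoa_bar_1's own z axis and vertical below 0.14 rad) and (horizontal distance between cocoa_bar_2 and plate_left below 0.065 m and z of cocoa_bar_2 in the frame of plate_left between 0 and 0.018 m and angle between cocoa_bar_2's own z axis and vertical below 0.14 rad))) and not (((horizontal distance between oat_bar_1 and plate_right below 0.065 m and z of oat_bar_1 in the frame of plate_right between 0 and 0.018 m and angle between oat_bar_1's own z axis and vertical below 0.14 rad) and (horizontal distance between oat_bar_2 and plate_right below 0.065 m and z of oat_bar_2 in the frame of plate_right between 0 and 0.018 m and angle between oat_bar_2's own z axis and vertical below 0.14 rad)) or ((horizontal distance between oat_bar_1 and plate_right below 0.065 m and z of oat_bar_1 in the frame of plate_right between 0 and 0.018 m and angle between oat_bar_1's own z axis and vertical below 0.14 rad) and (horizontal distance between cocoa_bar_1 and plate_right below 0.065 m and z of cocoa_bar_1 in the frame of plate_right between 0 and 0.018 m and angle between cocoa_bar_1's own z axis and vertical below 0.14 rad)) or ((horizontal distance between oat_bar_1 and plate_right below 0.065 m and z of oat_bar_1 in the frame of plate_right between 0 and 0.018 m and angle between oat_bar_1's own z axis and vertical below 0.14 rad) and (horizontal distance between cocoa_bar_2 and plate_right below 0.065 m and z of cocoa_bar_2 in the frame of plate_right between 0 and 0.018 m and angle between cocoa_bar_2's own z axis and vertical below 0.14 rad)) or ((horizontal distance between oat_bar_2 and plate_right below 0.065 m and z of oat_bar_2 in the frame of plate_right between 0 and 0.018 m and angle between oat_bar_2's own z axis and vertical below 0.14 rad) and (horizontal distance between cocoa_bar_1 and plate_right below 0.065 m and z of cocoa_bar_1 in the frame of plate_right between 0 and 0.018 m and angle between cocoa_bar_1's own z axis and vertical below 0.14 rad)) or ((horizontal distance between oat_bar_2 and plate_right below 0.065 m and z of oat_bar_2 in the frame of plate_right between 0 and 0.018 m and angle between oat_bar_2's own z axis and vertical below 0.14 rad) and (horizontal distance between cocoa_bar_2 and plate_right below 0.065 m and z of cocoa_bar_2 in the frame of plate_right between 0 and 0.018 m and angle between cocoa_bar_2's own z axis and vertical below 0.14 rad)) or ((horizontal distance between cocoa_bar_1 and plate_right below 0.065 m and z of cocoa_bar_1 in the frame of plate_right between 0 and 0.018 m and angle between cocoa_bar_1's own z axis and vertical below 0.14 rad) and (horizontal distance between cocoa_bar_2 and plate_right below 0.065 m and z of cocoa_bar_2 in the frame of plate_right between 0 and 0.018 m and angle between cocoa_bar_2's own z axis and vertical below 0.14 rad)))), for 0.2 s.
At the end, for the whole second after the job is handed in: each plate holds one oat bar and one cocoa bar, both lying flat (within 8 degrees), right way up on the plate's floor, not on one another, their centres within 65 mm of the plate's centre; both plates within 30 mm of where they stood (((horizontal distance between oat_bar_1 and plate_left below 0.065 m and z of oat_bar_1 in the frame of plate_left between 0 and 0.018 m and angle between oat_bar_1's own z axis and vertical below 0.14 rad) or (horizontal distance between oat_bar_2 and plate_left below 0.065 m and z of oat_bar_2 in the frame of plate_left between 0 and 0.018 m and angle between oat_bar_2's own z axis and vertical below 0.14 rad)) and ((horizontal distance between cocoa_bar_1 and plate_left below 0.065 m and z of cocoa_bar_1 in the frame of plate_left between 0 and 0.018 m and angle between cocoa_bar_1's own z axis and vertical below 0.14 rad) or (horizontal distance between cocoa_bar_2 and plate_left below 0.065 m and z of cocoa_bar_2 in the frame of plate_left between 0 and 0.018 m and angle between cocoa_bar_2's own z axis and vertical below 0.14 rad)) and ((horizontal distance between oat_bar_1 and plate_right below 0.065 m and z of oat_bar_1 in the frame of plate_right between 0 and 0.018 m and angle between oat_bar_1's own z axis and vertical below 0.14 rad) or (horizontal distance between oat_bar_2 and plate_right below 0.065 m and z of oat_bar_2 in the frame of plate_right between 0 and 0.018 m and angle between oat_bar_2's own z axis and vertical below 0.14 rad)) and ((horizontal distance between cocoa_bar_1 and plate_right below 0.065 m and z of cocoa_bar_1 in the frame of plate_right between 0 and 0.018 m and angle between cocoa_bar_1's own z axis and vertical below 0.14 rad) or (horizontal distance between cocoa_bar_2 and plate_right below 0.065 m and z of cocoa_bar_2 in the frame of plate_right between 0 and 0.018 m and angle between cocoa_bar_2's own z axis and vertical below 0.14 rad)) and distance of each of plate_left, plate_right from where it was at the start of the episode below 0.03 m); the robot touches nothing.
It fails at once if a bar is dropped or slammed onto a plate: over the plate, in the last 20 mm above its floor, it moves faster than 0.7 m/s ((horizontal distance between oat_bar_1 and plate_left below 0.08 m and z of oat_bar_1 in the frame of plate_left below 0.026 m and linear speed of oat_bar_1 above 0.7 m/s) or (horizontal distance between oat_bar_1 and plate_right below 0.08 m and z of oat_bar_1 in the frame of plate_right below 0.026 m and linear speed of oat_bar_1 above 0.7 m/s) or (horizontal distance between oat_bar_2 and plate_left below 0.08 m and z of oat_bar_2 in the frame of plate_left below 0.026 m and linear speed of oat_bar_2 above 0.7 m/s) or (horizontal distance between oat_bar_2 and plate_right below 0.08 m and z of oat_bar_2 in the frame of plate_right below 0.026 m and linear speed of oat_bar_2 above 0.7 m/s) or (horizontal distance between cocoa_bar_1 and plate_left below 0.08 m and z of cocoa_bar_1 in the frame of plate_left below 0.026 m and linear speed of cocoa_bar_1 above 0.7 m/s) or (horizontal distance between cocoa_bar_1 and plate_right below 0.08 m and z of cocoa_bar_1 in the frame of plate_right below 0.026 m and linear speed of cocoa_bar_1 above 0.7 m/s) or (horizontal distance between cocoa_bar_2 and plate_left below 0.08 m and z of cocoa_bar_2 in the frame of plate_left below 0.026 m and linear speed of cocoa_bar_2 above 0.7 m/s) or (horizontal distance between cocoa_bar_2 and plate_right below 0.08 m and z of cocoa_bar_2 in the frame of plate_right below 0.026 m and linear speed of cocoa_bar_2 above 0.7 m/s)).
It fails at once if a glass, fork, mug or spice jar is moved more than 40 mm (distance of any of tumbler_left, tumbler_right, mug, spice_jar, fork_left, fork_right from where it was at the start of the episode above 0.04 m).
It fails at once if a plate is moved more than 50 mm or tilted more than 14 degrees (distance of any of plate_left, plate_right from where it was at the start of the episode above 0.05 m or angle between any of plate_left, plate_right's own z axis and vertical above 0.25 rad).
It also fails if it takes over 72 s, if anything falls off the work surface, if the arm or the gripper's body presses on something with over 40 N, if the wrist force passes 120 N, or if a joint passes its speed limit or range.

## Working session

There is one attempt and no reset: what is moved stays moved. The work goes in short steps, Python scripts to look and compute and a tool call to move; the robot and the scene stay as the last step left them, time stands still between calls to the robot, and variables do not carry over. Pictures are saved under pics/ and viewed, at most 10 in all, crops included, and the job is handed in when it is done.

Besides the shell and the picture viewer there is one more tool, called after "Call:" as a command line: name --pt "numbers of a row" for each row, then --argument value for the rest. apply_moves: Moves the arm, as the interface text tells. Its arguments: {"type":"object","properties":{"series":{"type":"array"},"grip_force":{"type":"number"}},"required":["series"]}

```bash
mkdir -p pics; cat > h.py <<'E'
import numpy as np, cv2
from rig import telemetry, get_image, env
def world(im, pose=None):
    H,W=im["z_map"].shape
    f=H/2/np.tan(np.radians(im["vertical_fov"])/2)
    u,v=np.meshgrid(np.arange(W),np.arange(H))
    z=im["z_map"]
    p=np.stack([(u-im["cx"])/f*z,-(v-im["cy"])/f*z,-z],-1)
    if "eye" in im: return p@np.array(im["attitude"]).T+np.array(im["eye"])
    M=np.array(im["mount"]); p=p@M[:3,:3].T+M[:3,3]
    s=pose; return p@np.array(s["tool_rot"]).T+np.array(s["position"])
def save(im,n): cv2.imwrite("pics/"+n,cv2.cvtColor(im["frame"],cv2.COLOR_RGB2BGR))
E
ls; python3 - <<'E'
from h import *
s=telemetry.observe(); print(s, env.pinch_z)
for n in ("side","top","wrist"):
    im=get_image(n); np.savez(n+"0.npz",frame=im["frame"],z=im["z_map"],**({} )); save(im,n+"0.png")
    print(n,{k:(v if not isinstance(v,np.ndarray) else v.tolist()) for k,v in im.items() if k not in("frame","z_map")})
    if n!="wrist": np.save(n+"0w.npy",world(im))
a=[cv2.imread(f"pics/{n}0.png") for n in("side","top")]
E
```

```text
h.py
pics
{'time_s': 0.0, 'q': array([ 5.89976942e+01,  2.18405797e+01,  7.43848525e+01,  4.79512386e-05,
        8.38571563e+01, -1.23358574e+01]), 'qvel': array([ 0.07459019,  0.0205564 ,  0.11307709, -0.07515319,  0.07078658,
        0.00371072]), 'joint_efforts': array([ 1.14168692e-03, -4.48454010e+01, -2.31279087e+01, -1.59504002e-04,
        4.73459877e-03,  7.14960294e-06]), 'position': array([0.17588193, 0.52081362, 0.23071504]), 'tool_rot': array([[-9.47397718e-01,  3.20057825e-01, -7.43159334e-04],
       [ 3.20058539e-01,  9.47396963e-01, -1.23509659e-03],
       [ 3.08764568e-04, -1.40798218e-03, -9.99998961e-01]]), 'ft_force': array([ 0.85186348,  0.42340018, -0.67224527]), 'wrist_torque': array([ 0.00145571,  0.05609284, -0.01019303]), 'gripper_force': 0.0, 'grip_width': 0.0855615642658156} 0.0187
side {'vertical_fov': 54.79993485407626, 'cx': 272.9025529328402, 'cy': 202.19308966111922, 'eye': [-0.41277662827777784, -0.7366334655523341, 1.0417651694485615], 'attitude': [[0.6562056332170749, 0.4395555881186761, -0.6133392632856816], [-0.7543216558106707, 0.403472259480
[... 160 characters left out ...]
: 207.44444148729352, 'eye': [0.36058336442049993, 0.015189105538989054, 1.393069612479828], 'attitude': [[0.0028004465221975064, 0.9922731208990934, -0.12404116671673887], [-0.9999935095738774, 0.0024976348388888914, -0.0025966575305698732], [-0.002266783932316555, 0.12404763343726098, 0.992273675116507]]}
wrist {'vertical_fov': 70.07641167625519, 'cx': 278.6705383404828, 'cy': 206.6918073567618, 'mount': [[0.001425710717263788, 0.9548715545387567, 0.297015625315718, 0.07669137321267487], [0.9999989562624275, -0.0014309162640873153, -0.0001998817120449772, -0.00018192439022102214], [0.0002341431278480877, 0.29701560028284957, -0.9548725979760924, -0.1422000827156191], [0.0, 0.0, 0.0, 1.0]]}
```

View pics/side0.png

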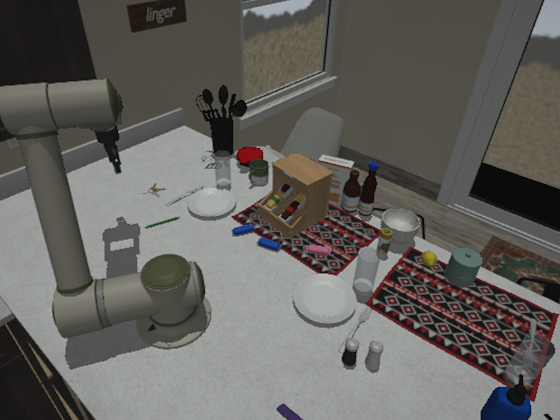

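View pics/top0.png

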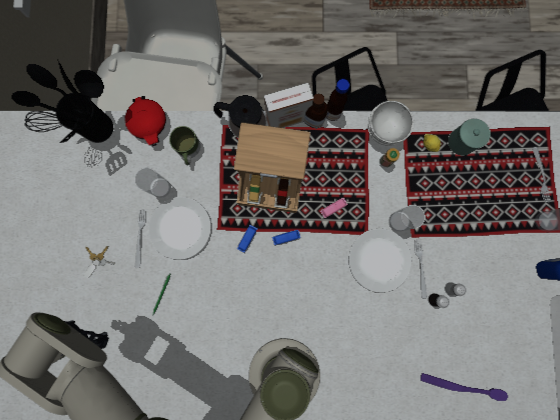

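The side view shows the plates at (212,203) and (324,300). The dispenser is at (295,195), with an oat bar at the front left and a dark one at the front right. In the top view the plates are at (180,229) and (380,263), the lid is around (272,150), and the lane fronts are at (255,190) and (283,190). The blue and pink decoys lie in front of the mouth.

```bash
python3 - <<'E'
from h import *
w=np.load("top0w.npy"); t=np.load("top0.npz"); fr=t["frame"]
hsv=cv2.cvtColor(fr,cv2.COLOR_RGB2HSV)
# lid
m=((w[...,2]>0.205)&(w[...,2]<0.24)).astype(np.uint8); m[:,:220]=0;m[:,330:]=0;m[:115]=0;m[220:]=0
n,l,st,c=cv2.connectedComponentsWithStats(m); k=1+st[1:,4].argmax()
p=w[l==k]; print("lid",len(p),np.median(p[:,2]))
r=cv2.minAreaRect((p[:,:2]*1000).astype(np.float32)); print(r,cv2.boxPoints(r))
# plates: ring of rim by depth
for n_,(u,v) in {"L":(180,229),"R":(380,263)}.items():
    sub=np.zeros(m.shape,bool); sub[v-42:v+42,u-42:u+42]=1
    if n_=="R": sub[:,u+34:]&=True
    mm=sub&(w[...,2]>0.006)&(w[...,2]<0.03)
    n,l,st,c=cv2.connectedComponentsWithStats(mm.astype(np.uint8)); k=1+st[1:,4].argmax()
    q=w[l==k]; (cx,cy),R=cv2.minEnclosingCircle((q[:,:2]*1000).astype(np.float32))
    white=(hsv[...,1]<40)&(hsv[...,2]>175)&sub
    print(n_,st[k],"circ",cx,cy,R,"mean",q.mean(0)*1000,"centre z",w[v-3:v+4,u-3:u+4,2].mean())
# front lane points: profile
for y0 in np.arange(0,0,1): pass
sub=(w[...,2]>0.03)&(w[...,2]<0.2); sub[:,:225]=0;sub[:,315:]=0;sub[:165]=0;sub[225:]=0
for v in range(172,212,4):
    print(v,[(tuple((w[v,u]*1000).round().astype(int))) for u in range(234,306,8)])
E
```

```text
lid 3437 0.22369855599802935
((668.9938354492188, 40.68999481201172), (202.2119140625, 147.83607482910156), 82.28106689453125) [[582.1657   -49.571625]
 [728.6622   -69.428024]
 [755.82196  130.95161 ]
 [609.3255   150.80801 ]]
L [ 148  196   62   64 2407] circ 467.0820007324219 350.455078125 106.39237213134766 mean [465.95387937 348.01409511  13.08427286] centre z 0.00609311251367957
R [ 348  221   63   72 2330] circ 374.32574462890625 -311.7200927734375 118.60755920410156 mean [ 362.56473674 -309.99347286   12.92266702] centre z 0.005861306700382695
172 [(np.int64(653), np.int64(169), np.int64(8)), (np.int64(618), np.int64(127), np.int64(173)), (np.int64(608), np.int64(100), np.int64(219)), (np.int64(608), np.int64(78), np.int64(221)), (np.int64(607), np.int64(55), np.int64(225)), (np.int64(608), np.int64(32), np.int64(224)), (np.int64(607), np.int64(10), np.int64(229)), (np.int64(607), np.int64(-13), np.int64(226)), (np.int64(608), np.int64(-35), np.int64(224))]
176 [(np.int64(641), np.int64(170), np.int64(0)), (np.int64(627), np.int64(137), np.int64(69)), (np.int64(620), np.int64
[... 2902 characters left out ...]
(111), np.int64(61)), (np.int64(537), np.int64(85), np.int64(67)), (np.int64(544), np.int64(61), np.int64(15)), (np.int64(538), np.int64(34), np.int64(63)), (np.int64(536), np.int64(9), np.int64(77)), (np.int64(545), np.int64(-18), np.int64(10)), (np.int64(546), np.int64(-45), np.int64(2))]
208 [(np.int64(532), np.int64(168), np.int64(2)), (np.int64(532), np.int64(142), np.int64(1)), (np.int64(532), np.int64(115), np.int64(4)), (np.int64(532), np.int64(88), np.int64(4)), (np.int64(530), np.int64(61), np.int64(25)), (np.int64(525), np.int64(34), np.int64(60)), (np.int64(525), np.int64(9), np.int64(62)), (np.int64(525), np.int64(-17), np.int64(60)), (np.int64(533), np.int64(-45), np.int64(2))]
```

```bash
python3 - <<'E'
import cv2
a=cv2.imread("pics/top0.png")[120:270,130:430]; b=cv2.imread("pics/side0.png")[140:260,190:350]
a=cv2.resize(a,None,fx=2,fy=2,interpolation=3)
b=cv2.resize(b,(400,300),interpolation=3)
import numpy as np
o=np.zeros((600,800,3),np.uint8); o[:300,:600]=a; o[300:,:400]=b
c=cv2.resize(cv2.imread("pics/wrist0.png"),(400,300)); o[300:,400:]=c
cv2.imwrite("pics/crop1.png",o)
E
```

```text
(no output)
```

View pics/crop1.png

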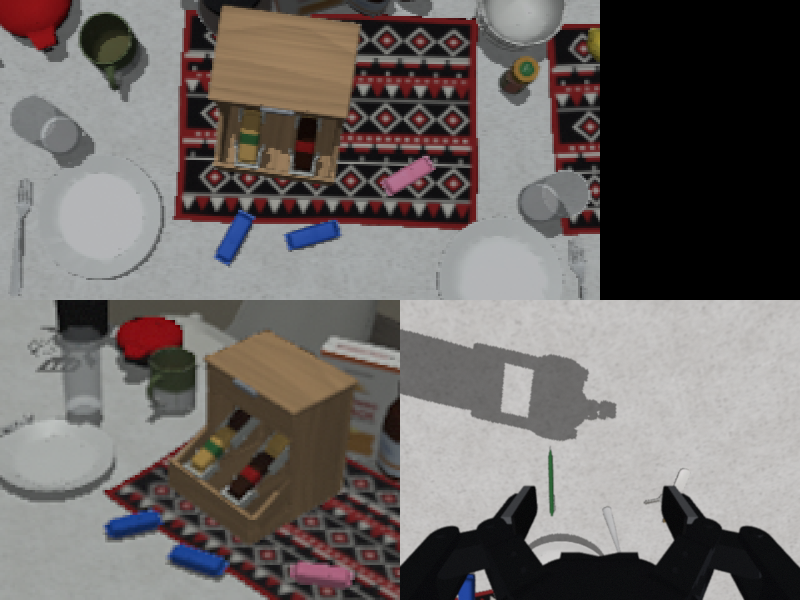

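The left lane holds oat at the front and cocoa behind it, and the right lane holds cocoa at the front and oat behind it. So each lane feeds the plate on its own side. Next I'll refine the plate centres and plan the viewing pose.

```bash
cat >> h.py <<'E'
from scipy.spatial.transform import Rotation as Rn
from scipy.optimize import least_squares
YAW=-7.7; O=np.array([.6412,.0445,.0])
def Rd(yaw=None): return Rn.from_euler("z",YAW if yaw is None else yaw,degrees=True).as_matrix()
def loc(p): return (np.asarray(p)-O)@Rd()
def wld(p): return O+Rd()@np.asarray(p)
def rt(tilt,yaw):
    c,s=np.cos(np.radians(tilt)),np.sin(np.radians(tilt))
    return Rd(yaw)@np.array([[-c,0,s],[0,1,0],[-s,0,-c]])
def plan(p,R=None,s=None):
    s=s or telemetry.observe(); R0=np.array(s["tool_rot"])
    d=R0.T@(np.array(p)-s["position"])*1000
    o="shift(before turn) %s len %.0f"%(d.round(1),np.linalg.norm(d))
    if R is not None:
        r=Rn.from_matrix(R0.T@R).as_rotvec(degrees=True)
        o+=" turn %s; shift if turned first %s"%(r.round(1),(R.T@(np.array(p)-s["position"])*1000).round(1))
    print(o)
def circ(q,R=.102):
    q=q[:,:2]; f=least_squares(lambda a:np.hypot(*(q-a).T)-R,q.mean(0),loss="soft_l1",f_scale=.002)
    return f.x*1000,np.median(abs(f.fun))*1000
E
python3 - <<'E'
from h import *
w=np.load("top0w.npy"); im=np.load("top0.npz")["frame"]
for n_,(u,v) in {"L":(180,229),"R":(380,263)}.items():
    sub=np.zeros(w.shape[:2],np.uint8); sub[v-42:v+42,u-42:u+42]=1
    mm=cv2.morphologyEx(sub*((w[...,2]>0.007)&(w[...,2]<0.03)).astype(np.uint8),cv2.MORPH_OPEN,np.ones((3,3)))
    c=max(cv2.findContours(mm,0,1)[0],key=cv2.contourArea)[:,0]
    print(n_,circ(w[c[:,1],c[:,0]]))
    hole=sub*((w[...,2]<0.0075)&(w[...,2]>-.005)).astype(np.uint8)
    yy,xx=np.mgrid[:420,:560]; hole[np.hypot(xx-u,yy-v)>24]=0
    print(" well mean",w[hole>0].mean(0)*1000,hole.sum())
    # symmetry check: rim ring points mean by annulus
plan(wld([-.130,0,.205]),rt(30,YAW))
E
```

```text
L (array([465.9773914 , 345.11735678]), np.float64(1.7019347553490078))
 well mean [465.07306827 345.20320478   4.87025621] 978
R (array([ 362.64621238, -306.78218316]), np.float64(1.8666204119820033))
 well mean [ 359.25956317 -310.30327047    4.61536803] 1051
shift(before turn) [-465.7 -327.1   26.1] len 570 turn [ -2.9 -29.9 -10.7]; shift if turned first [-329.1 -409.7  219.8]
```

Call:
apply_moves --pt "-46.6 -32.7 2.6 0 0 0 1" --pt "-46.6 -32.7 2.6 0 0 0 1" --pt "-46.6 -32.7 2.6 0 0 0 1" --pt "-46.6 -32.7 2.6 0 0 0 1" --pt "-46.6 -32.7 2.6 0 0 0 1" --pt "-46.6 -32.7 2.6 0 0 0 1" --pt "-46.6 -32.7 2.6 0 0 0 1" --pt "-46.6 -32.7 2.6 0 0 0 1" --pt "-46.6 -32.7 2.6 0 0 0 1" --pt "-46.6 -32.7 2.6 0 0 0 1" --pt "0 0 0 -0.7 -7.5 -2.7 1" --pt "0 0 0 -0.7 -7.5 -2.7 1"

```text
time_s: 1.65
position: [0.5133, 0.0613, 0.2049]
tool_rot: [[-0.939, 0.227, 0.258], [0.222, 0.974, -0.049], [-0.263, 0.012, -0.965]]
ft_force: [0.5, 0.1, 0.6]
grip_width: 0.0855
gripper_force: 0.0
```

Call:
apply_moves --pt "0 0 0 -0.7 -7.5 -2.7 1" --pt "0 0 0 -0.7 -7.5 -2.7 1" --pt "0 0 0 0 0 0 1" --pt "0 0 0 0 0 0 1" --grip_force 40

```text
time_s: 2.15
position: [0.5135, 0.062, 0.2058]
tool_rot: [[-0.858, 0.134, 0.496], [0.115, 0.991, -0.068], [-0.5, -0.001, -0.866]]
ft_force: [0.9, 0.3, 0.3]
grip_width: 0.0852
gripper_force: 0.0
```

```bash
python3 - <<'E'
from h import *
s=telemetry.observe(); im=get_image("wrist"); save(im,"w1.png"); w=world(im,s); np.savez("w1.npz",w=w,frame=im["frame"])
print(s["position"],loc(s["position"])); plan(wld([-.130,0,.205]),rt(30,YAW),s)
E
```

```text
[0.51352491 0.06196462 0.20575217] [-1.28863891e-01  2.00450079e-04  2.05752169e-01]
shift(before turn) [ 1.4 -0.2  0.1] len 1 turn [-0.1  0.   0. ]; shift if turned first [ 1.4 -0.2  0.1]
```

View pics/w1.png

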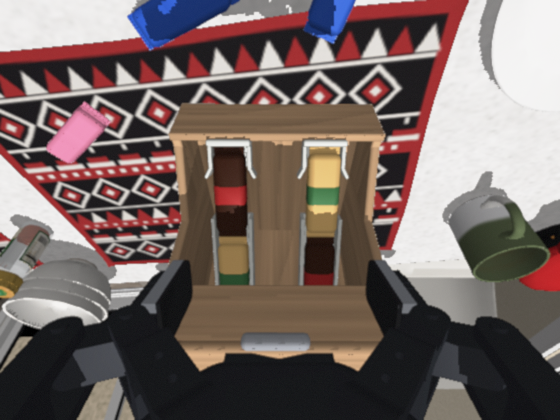

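The wrist view shows both front bars clear in their lanes: cocoa at columns 214–246 and oat at 305–341, rows 148–237. The other flavour is behind each one, so the order is confirmed.

```bash
python3 - <<'E'
from h import *
d=np.load("w1.npz"); w=d["w"]; L=loc(w.reshape(-1,3)).reshape(w.shape)*1000
n=np.array([-.5,0,.8660]); t=np.array([.866,0,.5])
S=L@t; N=L@n
for nm,u in (("cocoa",230),("oat",323)):
    print(nm,[(v,round(float(S[v,u])),round(float(N[v,u]),1),round(float(L[v,u,1]),1)) for v in range(138,290,7)])
    for v in (165,195,220):
        print(v,[(c,round(float(N[v,c]),1),round(float(L[v,c,1]))) for c in range(u-32,u+34,4)])
hsv=cv2.cvtColor(d["frame"],cv2.COLOR_RGB2HSV)
g=(hsv[...,0]>45)&(hsv[...,0]<90)&(hsv[...,1]>90); g[:,:295]=0;g[:,350:]=0;g[:160]=0;g[225:]=0
r=((hsv[...,0]<8)|(hsv[...,0]>172))&(hsv[...,1]>150)&(hsv[...,2]>110); r[:,:205]=0;r[:,255:]=0;r[:160]=0;r[225:]=0
for m in (g,r):
    print("band S,N,y",np.median(S[m]),np.median(N[m]),L[m][:,1].min(),L[m][:,1].max(),np.median(L[m][:,1]),m.sum())
E
```

```text
cocoa [(138, -64, 108.7, -43.8), (145, -58, 112.0, -43.6), (152, -52, 108.5, -44.4), (159, -46, 115.3, -43.6), (166, -40, 116.9, -43.6), (173, -34, 117.0, -43.9), (180, -27, 116.2, -44.3), (187, -21, 116.7, -44.6), (194, -14, 116.6, -44.9), (201, -7, 116.8, -45.2), (208, -1, 117.5, -45.4), (215, 6, 116.8, -45.8), (222, 13, 117.4, -46.0), (229, 21, 117.1, -46.4), (236, 32, 107.1, -48.5), (243, 39, 109.6, -48.4), (250, 43, 117.0, -47.4), (257, 50, 117.6, -47.7), (264, 58, 116.8, -48.2), (271, 66, 117.3, -48.4), (278, 74, 116.5, -49.0), (285, 54, 161.7, -41.0)]
165 [(198, 46.5, -91), (202, 29.9, -91), (206, 26.3, -87), (210, 107.1, -64), (214, 114.5, -58), (218, 117.1, -54), (222, 117.4, -51), (226, 117.0, -47), (230, 117.6, -43), (234, 116.6, -40), (238, 117.4, -36), (242, 114.2, -33), (246, 92.2, -32), (250, 106.8, -27), (254, 27.6, -29), (258, 26.2, -25), (262, 27.1, -20)]
195 [(198, 56.5, -91), (202, 39.5, -91), (206, 20.3, -91), (210, 0.8, -91), (214, 112.9, -61), (218, 116.9, -56), (222, 118.1, -52), (226, 116.8, -49), (230, 116.5, -45), (234, 118.0, -41), (238, 116.9, -37), (242,
[... 1392 characters left out ...]
 (319, 116.4, 38), (323, 118.4, 41), (327, 116.4, 45), (331, 117.9, 49), (335, 116.6, 53), (339, 2.6, 80), (343, 2.1, 85), (347, 20.0, 86), (351, 40.5, 86), (355, 57.9, 87)]
220 [(291, -23.2, 18), (295, -25.3, 24), (299, -23.1, 30), (303, 111.6, 24), (307, 113.7, 28), (311, 116.0, 31), (315, 116.7, 35), (319, 116.7, 39), (323, 117.1, 42), (327, 116.0, 46), (331, 116.8, 50), (335, 115.2, 54), (339, 110.3, 59), (343, 8.2, 86), (347, 30.5, 86), (351, 49.8, 86), (355, 65.8, 87)]
band S,N,y -12.649029207147603 116.579762727573 0.30893092750382806 56.195115796831814 40.50059741544912 490
band S,N,y -12.592146281701375 116.7786895395508 -60.342238988926134 0.30893092750382806 -45.00182251869722 563
```

Call:
apply_moves --pt "4 42 0 0 0 0 0.57" --pt "0 0 40 0 0 0 0.57" --pt "0 0 40 0 0 0 0.57" --pt "0 0 18 0 0 0 0.57" --pt "0 0 0 0 0 0 0.57" --grip_force 40

```text
time_s: 2.82
position: [0.564, 0.0972, 0.1178]
tool_rot: [[-0.859, 0.134, 0.495], [0.115, 0.991, -0.068], [-0.5, -0.002, -0.866]]
ft_force: [0.4, -1.0, 0.0]
grip_width: 0.0489
gripper_force: 0.0
```

```bash
cat >> h.py <<'E'
def LN():
    s=telemetry.observe(); l=loc(s["position"])*1000
    print("S %.1f y %.1f N %.1f"%(.866*l[0]+.5*l[2],l[1],-.5*l[0]+.866*l[2]),"width",s["grip_width"],"F",s["ft_force"].round(1),"pos",s["position"].round(4),"t",s["time_s"])
    return s
E
python3 -c "
from h import *
s=LN(); im=get_image('wrist'); save(im,'w2.png')"
```

```text
S -13.5 y 41.9 N 143.8 width 0.048852781272702775 F [ 0.4 -1.   0. ] pos [0.564  0.0972 0.1178] t 2.825
```

View pics/w2.png

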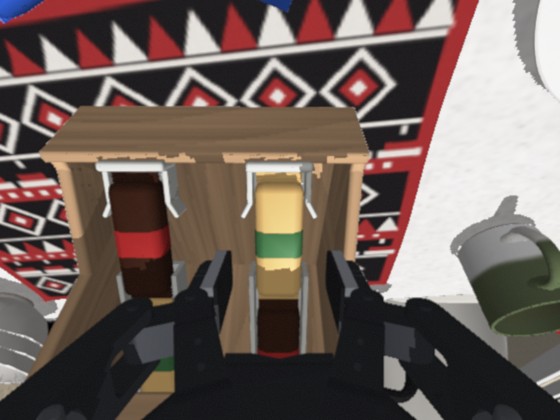

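The oat bar (columns 256–303) sits midway between the finger tips (about 228 and 330), so I can go down and grip.

Call:
apply_moves --pt "0 0 20 0 0 0 0.57" --pt "0 0 20 0 0 0 0.57" --pt "0 0 9 0 0 0 0.57" --pt "0 0 0 0 0 0 0.57" --pt "0 0 0 0 0 0 0.25" --pt "0 0 0 0 0 0 0.2" --pt "0 0 0 0 0 0 0.2" --pt "0 0 0 0 0 0 0.2" --grip_force 40

```text
time_s: 3.88
position: [0.5879, 0.0943, 0.0772]
tool_rot: [[-0.857, 0.133, 0.498], [0.114, 0.991, -0.068], [-0.503, -0.002, -0.865]]
ft_force: [-4.2, 1.0, 6.3]
grip_width: 0.0292
gripper_force: 40.5
```

```bash
python3 -c "
from h import *
s=LN(); print(s['gripper_force'])
# target: vertical tool over left plate
p=np.array([.466,.345,.20]); print(p)"
```

```text
S -12.9 y 42.2 N 96.6 width 0.029217428596324407 F [-4.2  1.   6.3] pos [0.5879 0.0943 0.0772] t 3.875
40.45669198036194
[0.466 0.345 0.2  ]
```

Call:
apply_moves --pt "0 0 -15 0 0 0 0.2" --pt "0 0 -35 0 0 0 0.2" --pt "0 0 -45 0 0 0 0.2" --pt "0 0 -50 0 0 0 0.2" --pt "0 0 0 0 0 0 0.2"

```text
time_s: 4.5
position: [0.5152, 0.1046, 0.2053]
tool_rot: [[-0.855, 0.132, 0.502], [0.113, 0.991, -0.067], [-0.506, -0.001, -0.862]]
ft_force: [0.9, 0.5, -0.8]
grip_width: 0.0288
gripper_force: 40.9
```

```bash
cat >> h.py <<'E'
PL={"L":np.array([.466,.345]),"R":np.array([.361,-.3085])}
def tgt(side,off,z): return np.r_[PL[side]+off*1e-3*Rd()[:2,1],z]
E
python3 -c "
from h import *
s=LN(); plan(tgt('L',31,.10),rt(0,YAW),s)"
```

```text
S -12.4 y 42.7 N 244.3 width 0.028769480352744105 F [ 0.9  0.5 -0.8] pos [0.5152 0.1046 0.2053] t 4.5
shift(before turn) [122.6 262.9  49.9] len 294 turn [-0.  30.4  0.1]; shift if turned first [ 81.  262.6 105.3]
```

Call:
apply_moves --pt "0 50 0 0 10.1 0 0.2" --pt "0 50 0 0 10.1 0 0.2" --pt "0 50 0 0 10.1 0 0.2" --pt "27 37.5 35 0 0 0 0.2" --pt "27 37.5 35 0 0 0 0.2" --pt "27 37.5 35 0 0 0 0.2" --pt "0 0 0 0 0 0 0.2"

```text
time_s: 5.38
position: [0.4671, 0.3756, 0.0925]
tool_rot: [[-0.992, 0.129, -0.008], [0.129, 0.992, -0.004], [0.008, -0.005, -1.0]]
ft_force: [0.6, -0.6, -0.4]
grip_width: 0.0292
gripper_force: 40.8
```

```bash
python3 - <<'E'
from h import *
s=LN(); plan(tgt('L',31,.10),rt(0,YAW),s)
im=get_image('wrist'); save(im,'w3.png'); w=world(im,s); np.savez("w3.npz",w=w,frame=im["frame"])
E
```

```text
S -141.6 y 304.8 N 188.6 width 0.02916916806149717 F [ 0.6 -0.6 -0.4] pos [0.4671 0.3756 0.0925] t 5.375
shift(before turn) [-3.   0.5 -7.5] len 8 turn [-0.3 -0.4  0.3]; shift if turned first [-3.   0.6 -7.5]
```

View pics/w3.png

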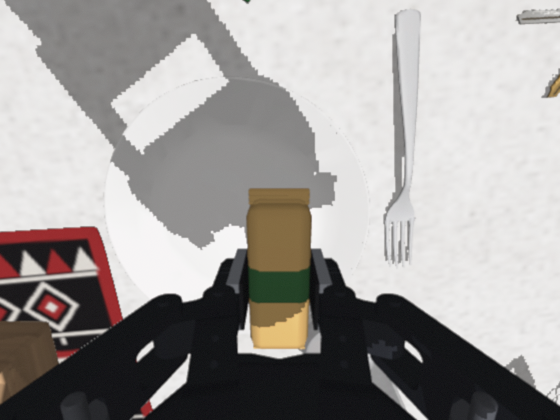

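The bar is held square, centred at about column 280. The left plate's edge spans columns 105–370 with its top at row 77, so I can use it to refine the plate centre.

```bash
python3 - <<'E'
from h import *
s=telemetry.observe(); d=np.load("w3.npz"); w=d["w"]
T=(w-s["position"])@np.array(s["tool_rot"])*1000
for v in (195,205,225,250,285,330): print(v,T[v,280].round(1))
print("row 230 y edges",[(c,T[230,c].round(1)[1:].tolist()) for c in (246,250,306,310,314)])
z=w[...,2]; m=((z>.009)&(z<.03)).astype(np.uint8); m[:,385:]=0; m[300:]=0; m[235:,:120]=0
m=cv2.morphologyEx(m,cv2.MORPH_OPEN,np.ones((3,3)))
c=np.vstack([k[:,0] for k in cv2.findContours(m,0,1)[0]]); q=w[c[:,1],c[:,0]]
k=np.hypot(*(q[:,:2]-PL["L"]).T); q=q[(k>.09)&(k<.115)]; print(len(q),circ(q,.100),circ(q,.102))
E
```

```text
195 [42.9  1.2 -7.5]
205 [ 39.5   1.2 -11.9]
225 [ 32.5   1.2 -18.8]
250 [ 20.1   1.3 -17.8]
285 [  1.8   1.4 -17. ]
330 [-22.6   1.5 -18.1]
row 230 y edges [(246, [-14.3, -13.0]), (250, [-12.1, -16.4]), (306, [12.9, -15.4]), (310, [14.9, -14.0]), (314, [29.4, 87.5])]
599 (array([462.49797009, 343.37851041]), np.float64(0.4227355174208913)) (array([464.50434337, 343.13475765]), np.float64(0.9486603810701516))
```

```bash
sed -i 's/\.466,\.345\]/.464,.344]/' h.py; python3 -c "
from h import *
plan(tgt('L',31,.011),rt(0,YAW))"
```

```text
shift(before turn) [ 0.5  0.2 83.3] len 83 turn [-0.2 -0.3  0.2]; shift if turned first [ 0.8 -0.1 83.3]
```

Call:
apply_moves --pt "1 0 35 -0.2 -0.3 0.2 0.2" --pt "0 0 25 0 0 0 0.2" --pt "0 0 10 0 0 0 0.2" --pt "0 0 5 0 0 0 0.2" --pt "0 0 3 0 0 0 0.2" --pt "0 0 0 0 0 0 0.2"

```text
time_s: 6.18
position: [0.4699, 0.3743, 0.0187]
tool_rot: [[-0.991, 0.136, 0.005], [0.136, 0.991, 0.002], [-0.005, 0.002, -1.0]]
ft_force: [-0.2, 0.3, -0.9]
grip_width: 0.0294
gripper_force: 40.9
```

Call:
apply_moves --pt "0 0 4 0 0 0 0.2" --pt "0 0 3 0 0 0 0.2" --pt "0 0 1.5 0 0 0 0.2" --pt "0 0 0 0 0 0 0.2" --pt "0 0 0 0 0 0 0.2"

```text
time_s: 6.8
position: [0.4696, 0.3743, 0.0097]
tool_rot: [[-0.991, 0.136, 0.004], [0.136, 0.991, 0.001], [-0.004, 0.002, -1.0]]
ft_force: [-0.4, -0.1, -0.7]
grip_width: 0.0294
gripper_force: 40.9
```

No contact yet, so I'll creep down.

Call:
apply_moves --pt "0 0 1 0 0 0 0.2" --pt "0 0 1 0 0 0 0.2" --pt "0 0 0 0 0 0 0.2" --pt "0 0 0 0 0 0 0.2"

```text
time_s: 7.3
position: [0.4697, 0.3743, 0.0085]
tool_rot: [[-0.991, 0.136, 0.005], [0.136, 0.991, 0.002], [-0.004, 0.002, -1.0]]
ft_force: [-1.9, -1.4, 7.1]
grip_width: 0.0291
gripper_force: 41.8
```

Contact came at TCP z ≈ 8.5 mm, so I'll release and rise, then go back over the right lane.

Call:
apply_moves --pt "0 0 -0.5 0 0 0 0.3" --pt "0 0 0 0 0 0 0.42" --pt "0 0 0 0 0 0 0.5" --pt "0 0 0 0 0 0 0.5" --pt "0 0 -15 0 0 0 0.5" --pt "0 0 -35 0 0 0 0.5" --pt "0 0 -60 0 0 0 0.57" --pt "0 0 -60 0 0 0 0.57" --pt "0 0 0 0 0 0 0.57"

```text
time_s: 8.43
position: [0.4704, 0.375, 0.1843]
tool_rot: [[-0.991, 0.136, 0.014], [0.136, 0.991, 0.006], [-0.013, 0.008, -1.0]]
ft_force: [-0.3, -0.0, 0.6]
grip_width: 0.0485
gripper_force: 0.0
```

```bash
cat >> h.py <<'E'
def lane(y,S,N): return wld(np.array([S*.866-N*.5,y,S*.5+N*.866])/1000)
E
python3 - <<'E'
from h import *
s=LN(); plan(lane(-46,-12.6,245),rt(30,YAW),s)
im=get_image('wrist'); save(im,'w4.png'); w=world(im,s)
hsv=cv2.cvtColor(im["frame"],cv2.COLOR_RGB2HSV)
m=((hsv[...,0]>12)&(hsv[...,0]<90)&(hsv[...,1]>80)).astype(np.uint8); m[:,:200]=0;m[:,380:]=0
m&=((w[...,2]>.02)&(w[...,2]<.04)).astype(np.uint8)
q=w[m>0]; print(len(q),q[:,2].min(),q[:,2].max(),"med z",np.median(q[:,2])); r=cv2.minAreaRect((q[:,:2]*1000).astype(np.float32)); print(r)
E
```

```text
S -92.8 y 304.6 N 266.3 width 0.04848355245873074 F [-0.3 -0.   0.6] pos [0.4704 0.375  0.1843] t 8.425
shift(before turn) [ -81.2 -350.2  -23.5] len 360 turn [  0.4 -29.3  -0.2]; shift if turned first [ -80.2 -350.6   21.4]
1934 0.020003024054456753 0.03040182071271519 med z 0.027743842879990155
((469.25927734375, 374.25067138671875), (28.56869888305664, 77.04492950439453), 81.96707153320312)
```

Call:
apply_moves --pt "0 -58 0 0.1 -9.8 0 0.57" --pt "0 -58 0 0.1 -9.8 0 0.57" --pt "0 -58 0 0.1 -9.8 0 0.57" --pt "-20 -44 5 0 0 0 0.57" --pt "-20 -44 5 0 0 0 0.57" --pt "-20 -44 5 0 0 0 0.57" --pt "-20 -44 6 0 0 0 0.57" --pt "0 0 0 0 0 0 0.57" --pt "0 0 0 0 0 0 0.57"

```text
time_s: 9.6
position: [0.4993, 0.0168, 0.1991]
tool_rot: [[-0.862, 0.138, 0.487], [0.119, 0.99, -0.07], [-0.492, -0.003, -0.87]]
ft_force: [0.6, 0.5, 0.4]
grip_width: 0.0485
gripper_force: 0.0
```

```bash
python3 - <<'E'
from h import *
s=LN(); plan(lane(-46,-12.6,97),rt(30,YAW),s)
im=get_image('wrist'); save(im,'w5.png'); w=world(im,s); np.savez("w5.npz",w=w,frame=im["frame"])
T=(w-s["position"])@np.array(s["tool_rot"])*1000
hsv=cv2.cvtColor(im["frame"],cv2.COLOR_RGB2HSV)
r=((hsv[...,0]<8)|(hsv[...,0]>172))&(hsv[...,1]>150)&(hsv[...,2]>100)&(abs(T[...,1])<25)&(abs(T[...,0])<30)&(T[...,2]>110)&(T[...,2]<145)
q=T[r]; print(r.sum(), q.min(0),q.max(0),np.median(q,0))
g=(hsv[...,0]>45)&(hsv[...,0]<90)&(hsv[...,1]>80)&(abs(T[...,1]-88)<25)&(T[...,2]>110)&(T[...,2]<145)
rr=((hsv[...,0]<8)|(hsv[...,0]>172))&(hsv[...,1]>150)&(hsv[...,2]>100)&(abs(T[...,1]-88)<25)&(abs(T[...,0])<60)&(T[...,2]>110)&(T[...,2]<145)
print("left lane red band",rr.sum(),T[rr].min(0) if rr.any() else "",T[rr].max(0) if rr.any() else "")
E
```

```text
S -19.0 y -46.5 N 240.8 width 0.04847085855786591 F [0.6 0.5 0.4] pos [0.4993 0.0168 0.1991] t 9.6
shift(before turn) [ -7.7   1.2 143.8] len 144 turn [-0.3 -0.5 -0.1]; shift if turned first [ -6.4   0.5 143.9]
574 [-17.07843856 -13.74817615 121.65660706] [  1.54249393  15.84298897 129.91888066] [ -7.31983404   1.46128589 124.06284201]
left lane red band 550 [-17.5104162   73.17020721 121.48452051] [  1.621241   102.31822953 127.98934444]
```

The left lane has refilled with cocoa, and the cocoa bar in the right lane is located. Going down.

Call:
apply_moves --pt "-7 1 0 -0.3 -0.5 -0.1 0.57" --pt "0 0 45 0 0 0 0.57" --pt "0 0 45 0 0 0 0.57" --pt "0 0 30 0 0 0 0.57" --pt "0 0 14 0 0 0 0.57" --pt "0 0 7 0 0 0 0.57" --pt "0 0 0 0 0 0 0.57" --pt "0 0 0 0 0 0 0.25" --pt "0 0 0 0 0 0 0.2" --pt "0 0 0 0 0 0 0.2" --pt "0 0 0 0 0 0 0.2"

```text
time_s: 11.02
position: [0.5763, 0.0073, 0.0826]
tool_rot: [[-0.856, 0.133, 0.499], [0.116, 0.991, -0.067], [-0.503, 0.0, -0.864]]
ft_force: [-4.5, 0.9, 8.1]
grip_width: 0.0291
gripper_force: 40.6
```

```bash
python3 -c "
from h import *
LN()"
```

```text
S -10.1 y -45.6 N 101.2 width 0.029085139661853488 F [-4.5  0.9  8.1] pos [0.5763 0.0073 0.0826] t 11.025
```

Call:
apply_moves --pt "0 0 -15 0 0 0 0.2" --pt "0 0 -35 0 0 0 0.2" --pt "0 0 -45 0 0 0 0.2" --pt "0 0 -50 0 0 0 0.2" --pt "0 0 0 0 0 0 0.2" --pt "0 0 0 0 0 0 0.2"

```text
time_s: 11.78
position: [0.5038, 0.0169, 0.2067]
tool_rot: [[-0.857, 0.134, 0.497], [0.116, 0.991, -0.067], [-0.502, 0.001, -0.865]]
ft_force: [-0.4, -0.1, -1.3]
grip_width: 0.0291
gripper_force: 40.9
```

```bash
python3 -c "
from h import *
s=LN(); plan(tgt('R',-31,.10),rt(0,YAW),s)"
```

```text
S -11.4 y -45.8 N 245.3 width 0.029125579734017224 F [-0.4 -0.1 -1.3] pos [0.5038 0.0169 0.2067] t 11.775
shift(before turn) [ 138.2 -372.6   43. ] len 400 turn [ 0.  30.1  0. ]; shift if turned first [  97.9 -372.6  106.7]
```

Call:
apply_moves --pt "0 -58 0 0 10 0 0.2" --pt "0 -58 0 0 10 0 0.2" --pt "0 -58 0 0 10 0 0.2" --pt "20 -40 21 0 0 0 0.2" --pt "20 -40 21 0 0 0 0.2" --pt "20 -40 21 0 0 0 0.2" --pt "20 -40 21 0 0 0 0.2" --pt "18 -38 22 0 0 0 0.2" --pt "0 0 0 0 0 0 0.2" --pt "0 0 0 0 0 0 0.2"

```text
time_s: 13.02
position: [0.3577, -0.3383, 0.0996]
tool_rot: [[-0.991, 0.134, 0.001], [0.134, 0.991, 0.002], [-0.001, 0.002, -1.0]]
ft_force: [1.0, 0.2, -1.0]
grip_width: 0.029
gripper_force: 40.7
```

```bash
python3 - <<'E'
from h import *
s=LN(); plan(tgt('R',-31,.012),rt(0,YAW),s)
im=get_image('wrist'); save(im,'w6.png'); w=world(im,s)
T=(w-s["position"])@np.array(s["tool_rot"])*1000
for v in (205,225,250,285,330): print(v,T[v,280].round(1))
z=w[...,2]; m=((z>.009)&(z<.03)).astype(np.uint8); m[300:]=0
m=cv2.morphologyEx(m,cv2.MORPH_OPEN,np.ones((3,3)))
c=np.vstack([k[:,0] for k in cv2.findContours(m,0,1)[0]]); q=w[c[:,1],c[:,0]]
k=np.hypot(*(q[:,:2]-PL["R"]).T); q=q[(k>.09)&(k<.110)]; a=np.degrees(np.arctan2(*(q[:,:2]-PL["R"]).T[::-1])); print(len(q),circ(q,.100),circ(q,.102),np.histogram(a,12,(-180,180))[0])
E
```

```text
S -149.1 y -417.3 N 201.1 width 0.029005197096441702 F [ 1.   0.2 -1. ] pos [ 0.3577 -0.3383  0.0996] t 13.025
shift(before turn) [ 0.8 -1.2 87.6] len 88 turn [0.1 0.1 0. ]; shift if turned first [ 0.7 -1.  87.6]
205 [ 37.7   0.6 -14.1]
225 [ 28.4   0.6 -14.8]
250 [ 16.3   0.7 -15.6]
285 [ -2.3   0.7 -15.5]
330 [-28.9   0.8 -14.7]
600 (array([ 358.89246767, -309.45479886]), np.float64(0.3673736669404237)) (array([ 360.72413016, -309.86482973]), np.float64(0.9326859029756412)) [72 61 66 65  0  0 16 56 64 67 58 75]
```

View pics/w6.png

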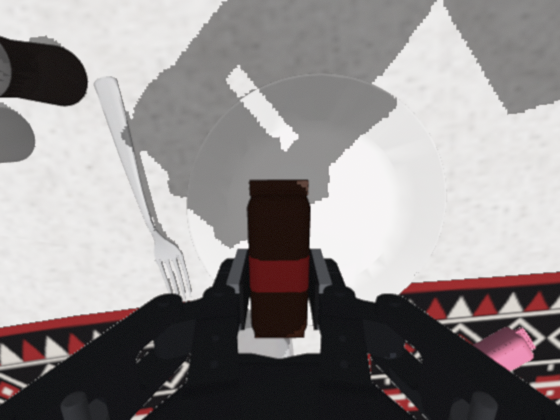

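The cocoa bar is held square over the right plate, whose outline spans columns 188–443. The fork on the left (columns 95–190) is clear. Lowering.

Call:
apply_moves --pt "1 -2 40 0 0 0 0.2" --pt "0 0 27 0 0 0 0.2" --pt "0 0 10 0 0 0 0.2" --pt "0 0 5 0 0 0 0.2" --pt "0 0 3 0 0 0 0.2" --pt "0 0 1 0 0 0 0.2" --pt "0 0 0 0 0 0 0.2" --pt "0 0 0 0 0 0 0.2"

```text
time_s: 14.08
position: [0.3567, -0.3407, 0.0147]
tool_rot: [[-0.991, 0.134, 0.003], [0.134, 0.991, -0.0], [-0.003, 0.0, -1.0]]
ft_force: [0.2, 0.5, -1.1]
grip_width: 0.0292
gripper_force: 40.8
```

Call:
apply_moves --pt "0 0 1 0 0 0 0.2" --pt "0 0 1 0 0 0 0.2" --pt "0 0 1 0 0 0 0.2" --pt "0 0 0 0 0 0 0.2"

```text
time_s: 14.58
position: [0.3566, -0.3406, 0.0129]
tool_rot: [[-0.991, 0.134, 0.003], [0.134, 0.991, -0.001], [-0.003, -0.0, -1.0]]
ft_force: [-3.9, 3.2, 20.6]
grip_width: 0.0287
gripper_force: 43.3
```

Call:
apply_moves --pt "0 0 -1 0 0 0 0.2" --pt "0 0 0 0 0 0 0.3" --pt "0 0 0 0 0 0 0.42" --pt "0 0 0 0 0 0 0.5" --pt "0 0 0 0 0 0 0.5" --pt "0 0 -15 0 0 0 0.5" --pt "0 0 -35 0 0 0 0.5" --pt "0 0 -60 0 0 0 0.57" --pt "0 0 -60 0 0 0 0.57" --pt "0 0 0 0 0 0 0.57" --pt "0 0 0 0 0 0 0.57"

```text
time_s: 15.95
position: [0.3559, -0.3402, 0.1816]
tool_rot: [[-0.991, 0.134, 0.002], [0.134, 0.991, 0.001], [-0.001, 0.002, -1.0]]
ft_force: [0.5, 0.2, -0.6]
grip_width: 0.0489
gripper_force: 0.0
```

```bash
sed -i 's/\.361,-\.3085\]/.360,-.3095]/' h.py; python3 - <<'E'
from h import *
s=LN(); plan(lane(-46,-12.6,245),rt(30,YAW),s)
im=get_image('wrist'); w=world(im,s)
hsv=cv2.cvtColor(im["frame"],cv2.COLOR_RGB2HSV)
m=((hsv[...,2]<130)&(hsv[...,1]>90)&(np.hypot(*(w[...,:2]-s["position"][:2]).transpose(2,0,1))<.055)&(w[...,2]>.02)&(w[...,2]<.04)).astype(np.uint8)
q=w[m>0]; print(len(q),"med z",np.median(q[:,2]),q[:,2].min(),q[:,2].max()); r=cv2.minAreaRect((q[:,:2]*1000).astype(np.float32)); print(r)
E
```

```text
S -109.4 y -419.4 N 272.9 width 0.04889003642320002 F [ 0.5  0.2 -0.6] pos [ 0.3559 -0.3402  0.1816] t 15.95
shift(before turn) [-97.9 373.4 -23.5] len 387 turn [  0.1 -29.9  -0. ]; shift if turned first [-96.8 373.4  27.9]
1679 med z 0.027746881399311002 0.020021557716201177 0.030727167966604074
((351.86553955078125, -340.5522155761719), (27.638465881347656, 79.0063247680664), 83.0167236328125)
```

Call:
apply_moves --pt "0 58 0 0 -10 0 0.57" --pt "0 58 0 0 -10 0 0.57" --pt "0 58 0 0 -10 0 0.57" --pt "-19 40 5 0 0 0 0.57" --pt "-19 40 5 0 0 0 0.57" --pt "-19 40 6 0 0 0 0.57" --pt "-20 40 6 0 0 0 0.57" --pt "-20 39 6 0 0 0 0.57" --pt "0 0 0 0 0 0 0.57" --pt "0 0 0 0 0 0 0.57"

```text
time_s: 17.25
position: [0.5023, 0.0159, 0.2057]
tool_rot: [[-0.859, 0.133, 0.495], [0.116, 0.991, -0.066], [-0.499, 0.001, -0.866]]
ft_force: [-0.4, -0.4, -0.2]
grip_width: 0.0487
gripper_force: 0.0
```

```bash
python3 - <<'E'
from h import *
s=LN(); plan(lane(-46,-12.6,97),rt(30,YAW),s)
im=get_image('wrist'); save(im,'w7.png'); w=world(im,s)
T=(w-s["position"])@np.array(s["tool_rot"])*1000
hsv=cv2.cvtColor(im["frame"],cv2.COLOR_RGB2HSV)
r=(hsv[...,0]>45)&(hsv[...,0]<90)&(hsv[...,1]>80)&(abs(T[...,1])<25)&(abs(T[...,0])<30)&(T[...,2]>110)&(T[...,2]<150)
q=T[r]; print(r.sum(), q.min(0),q.max(0),np.median(q,0))
E
```

```text
S -13.0 y -47.0 N 245.0 width 0.04870943044079977 F [-0.4 -0.4 -0.2] pos [0.5023 0.0159 0.2057] t 17.25
shift(before turn) [ -0.5   0.8 148. ] len 148 turn [ 0.1 -0.1  0. ]; shift if turned first [ -0.4   1.  148. ]
492 [ -9.1908246  -14.78827307 126.09513134] [  7.58312661  14.10222054 134.03579674] [ -0.57914535  -0.40427719 128.36706692]
```

Call:
apply_moves --pt "0 0 45 0 0 0 0.57" --pt "0 0 45 0 0 0 0.57" --pt "0 0 33 0 0 0 0.57" --pt "0 0 15 0 0 0 0.57" --pt "0 0 7 0 0 0 0.57" --pt "0 0 0 0 0 0 0.57" --pt "0 0 0 0 0 0 0.25" --pt "0 0 0 0 0 0 0.2" --pt "0 0 0 0 0 0 0.2" --pt "0 0 0 0 0 0 0.2"

```text
time_s: 18.55
position: [0.5752, 0.0064, 0.0829]
tool_rot: [[-0.856, 0.133, 0.499], [0.115, 0.991, -0.067], [-0.503, 0.0, -0.864]]
ft_force: [-5.4, -1.1, 6.8]
grip_width: 0.0289
gripper_force: 40.4
```

Call:
apply_moves --pt "0 0 -15 0 0 0 0.2" --pt "0 0 -35 0 0 0 0.2" --pt "0 0 -45 0 0 0 0.2" --pt "0 0 -50 0 0 0 0.2" --pt "0 0 0 0 0 0 0.2" --pt "0 0 0 0 0 0 0.2"

```text
time_s: 19.3
position: [0.5027, 0.0161, 0.207]
tool_rot: [[-0.857, 0.134, 0.497], [0.116, 0.991, -0.066], [-0.502, 0.001, -0.865]]
ft_force: [0.1, 0.2, -1.2]
grip_width: 0.0289
gripper_force: 40.7
```

```bash
python3 -c "
from h import *
s=LN(); plan(tgt('R',31,.10),rt(0,YAW),s)"
```

```text
S -12.1 y -46.7 N 246.0 width 0.02891516256501086 F [ 0.1  0.2 -1.2] pos [0.5027 0.0161 0.207 ] t 19.3
shift(before turn) [ 138.3 -310.8   43.3] len 343 turn [ 0.  30.1  0. ]; shift if turned first [  97.8 -310.8  107. ]
```

Call:
apply_moves --pt "0 -58 0 0 10 0 0.2" --pt "0 -58 0 0 10 0 0.2" --pt "0 -58 0 0 10 0 0.2" --pt "24 -34 26 0 0 0 0.2" --pt "24 -34 27 0 0 0 0.2" --pt "25 -34 27 0 0 0 0.2" --pt "25 -34 27 0 0 0 0.2" --pt "0 0 0 0 0 0 0.2" --pt "0 0 0 0 0 0 0.2"

```text
time_s: 20.42
position: [0.3651, -0.2779, 0.0992]
tool_rot: [[-0.991, 0.134, 0.002], [0.134, 0.991, 0.001], [-0.001, 0.002, -1.0]]
ft_force: [0.5, 0.4, -0.2]
grip_width: 0.0292
gripper_force: 40.6
```

```bash
python3 - <<'E'
from h import *
s=LN(); plan(tgt('R',32,.013),rt(0,YAW),s)
im=get_image('wrist'); save(im,'w8.png'); w=world(im,s)
T=(w-s["position"])@np.array(s["tool_rot"])*1000
for v in (205,225,250,285,330): print(v,T[v,280].round(1))
E
```

```text
S -149.9 y -356.5 N 201.1 width 0.029204103620568984 F [ 0.5  0.4 -0.2] pos [ 0.3651 -0.2779  0.0992] t 20.425
shift(before turn) [ 0.9 -0.1 86.2] len 86 turn [0.1 0.1 0. ]; shift if turned first [ 0.8  0.  86.2]
205 [ 37.4   0.6 -13.3]
225 [ 28.7   0.6 -15.5]
250 [ 16.    0.7 -15. ]
285 [ -2.8   0.7 -14.5]
330 [-28.5   0.8 -15.2]
```

View pics/w8.png

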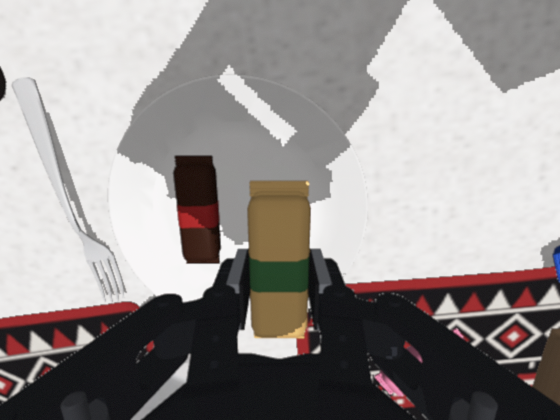

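The cocoa bar lies flat at columns 175–218, and the held oat bar (columns 248–310) is clear of it and parallel. Lowering.

Call:
apply_moves --pt "1 0 40 0 0 0 0.2" --pt "0 0 26 0 0 0 0.2" --pt "0 0 10 0 0 0 0.2" --pt "0 0 5 0 0 0 0.2" --pt "0 0 3 0 0 0 0.2" --pt "0 0 1.5 0 0 0 0.2" --pt "0 0 0 0 0 0 0.2" --pt "0 0 0 0 0 0 0.2"

```text
time_s: 21.48
position: [0.3641, -0.2781, 0.0145]
tool_rot: [[-0.991, 0.134, 0.003], [0.134, 0.991, -0.0], [-0.002, 0.0, -1.0]]
ft_force: [-0.2, 0.8, 0.2]
grip_width: 0.0293
gripper_force: 40.7
```

Call:
apply_moves --pt "0 0 1 0 0 0 0.2" --pt "0 0 0.7 0 0 0 0.2" --pt "0 0 0 0 0 0 0.2"

```text
time_s: 21.85
position: [0.3641, -0.2781, 0.0137]
tool_rot: [[-0.991, 0.134, 0.003], [0.134, 0.991, -0.001], [-0.003, -0.0, -1.0]]
ft_force: [-3.4, 2.2, 16.8]
grip_width: 0.029
gripper_force: 42.8
```

Call:
apply_moves --pt "0 0 -1 0 0 0 0.2" --pt "0 0 0 0 0 0 0.3" --pt "0 0 0 0 0 0 0.4" --pt "0 0 0 0 0 0 0.48" --pt "0 0 0 0 0 0 0.48" --pt "0 0 -15 0 0 0 0.48" --pt "0 0 -35 0 0 0 0.48" --pt "0 0 -60 0 0 0 0.57" --pt "0 0 -60 0 0 0 0.57" --pt "0 0 0 0 0 0 0.57" --pt "0 0 0 0 0 0 0.57"

```text
time_s: 23.22
position: [0.3633, -0.2776, 0.1829]
tool_rot: [[-0.991, 0.134, 0.002], [0.134, 0.991, 0.001], [-0.001, 0.001, -1.0]]
ft_force: [-0.4, 0.0, -1.5]
grip_width: 0.0487
gripper_force: 0.0
```

```bash
python3 - <<'E'
from h import *
s=LN(); plan(lane(42,-12.6,245),rt(30,YAW),s)
im=get_image('wrist'); save(im,'w9.png'); w=world(im,s)
m=(w[...,2]>.0225)&(w[...,2]<.04)&(np.hypot(*(w[...,:2]-PL["R"]).transpose(2,0,1))<.085)
m=cv2.morphologyEx(m.astype(np.uint8),cv2.MORPH_OPEN,np.ones((3,3)))
for c in cv2.findContours(m,0,1)[0]:
    if cv2.contourArea(c)>600:
        q=w[c[:,0,1],c[:,0,0]]; k=np.zeros_like(m); cv2.drawContours(k,[c],-1,1,-1)
        print(cv2.minAreaRect((q[:,:2]*1000).astype(np.float32)),"z",np.percentile(w[k>0][:,2],[5,50,95]).round(4))
E
```

```text
S -109.6 y -356.4 N 274.5 width 0.048657331646697326 F [-0.4  0.  -1.5] pos [ 0.3633 -0.2776  0.1829] t 23.225
shift(before turn) [-99.  398.4 -22.3] len 411 turn [  0.1 -29.9   0. ]; shift if turned first [-97.  398.4  29.5]
((361.4794616699219, -277.5177001953125), (29.705904006958008, 76.1105728149414), 81.56884765625) z [0.0243 0.0277 0.0291]
((353.18994140625, -340.4226989746094), (29.939903259277344, 76.23987579345703), 82.66983795166016) z [0.0244 0.0277 0.0292]
```

Both bars on the right plate are flat, about 63 mm apart. Next is the left lane.

Call:
apply_moves --pt "0 58 0 0 -10 0 0.57" --pt "0 58 0 0 -10 0 0.57" --pt "0 58 0 0 -10 0 0.57" --pt "-19 45 6 0 0 0 0.57" --pt "-19 45 6 0 0 0 0.57" --pt "-19 45 6 0 0 0 0.57" --pt "-20 45 6 0 0 0 0.57" --pt "-20 45 6 0 0 0 0.57" --pt "0 0 0 0 0 0 0.57" --pt "0 0 0 0 0 0 0.57"

```text
time_s: 24.52
position: [0.5142, 0.104, 0.2049]
tool_rot: [[-0.859, 0.133, 0.495], [0.115, 0.991, -0.066], [-0.499, 0.0, -0.867]]
ft_force: [-0.5, -0.4, -0.2]
grip_width: 0.0488
gripper_force: 0.0
```

```bash
python3 - <<'E'
from h import *
s=LN(); plan(lane(42,-12.6,97),rt(30,YAW),s)
im=get_image('wrist'); save(im,'w10.png'); w=world(im,s)
T=(w-s["position"])@np.array(s["tool_rot"])*1000
hsv=cv2.cvtColor(im["frame"],cv2.COLOR_RGB2HSV)
r=((hsv[...,0]<8)|(hsv[...,0]>172))&(hsv[...,1]>150)&(hsv[...,2]>100)&(abs(T[...,1])<25)&(abs(T[...,0])<30)&(T[...,2]>110)&(T[...,2]<150)
q=T[r]; print(r.sum(), q.min(0),q.max(0),np.median(q,0))
E
```

```text
S -13.5 y 42.0 N 244.4 width 0.0487972712692589 F [-0.5 -0.4 -0.2] pos [0.5142 0.104  0.2049] t 24.525
shift(before turn) [ -1.   -0.  147.4] len 147 turn [ 0.  -0.1  0. ]; shift if turned first [ -0.9   0.  147.4]
549 [-10.96156637 -15.78241396 125.51099732] [  7.81464437  13.06486897 132.61633996] [ -1.34222333  -1.3369493  127.83041644]
```

Call:
apply_moves --pt "-1 -1 45 0 0 0 0.57" --pt "0 0 45 0 0 0 0.57" --pt "0 0 33 0 0 0 0.57" --pt "0 0 14 0 0 0 0.57" --pt "0 0 7 0 0 0 0.57" --pt "0 0 0 0 0 0 0.57" --pt "0 0 0 0 0 0 0.25" --pt "0 0 0 0 0 0 0.2" --pt "0 0 0 0 0 0 0.2" --pt "0 0 0 0 0 0 0.2"

```text
time_s: 25.82
position: [0.5873, 0.0936, 0.0836]
tool_rot: [[-0.856, 0.133, 0.499], [0.115, 0.991, -0.067], [-0.503, 0.001, -0.864]]
ft_force: [-4.3, -0.3, 7.2]
grip_width: 0.0291
gripper_force: 40.4
```

Call:
apply_moves --pt "0 0 -15 0 0 0 0.2" --pt "0 0 -35 0 0 0 0.2" --pt "0 0 -45 0 0 0 0.2" --pt "0 0 -50 0 0 0 0.2" --pt "0 0 0 0 0 0 0.2" --pt "0 0 0 0 0 0 0.2"

```text
time_s: 26.58
position: [0.5148, 0.1032, 0.2076]
tool_rot: [[-0.857, 0.133, 0.497], [0.116, 0.991, -0.066], [-0.501, 0.001, -0.865]]
ft_force: [-0.1, -0.1, -2.0]
grip_width: 0.0289
gripper_force: 40.7
```

```bash
python3 -c "
from h import *
s=LN(); plan(tgt('L',-32,.10),rt(0,YAW),s)"
```

```text
S -11.5 y 41.2 N 246.4 width 0.028859839100006102 F [-0.1 -0.1 -2. ] pos [0.5148 0.1032 0.2076] t 26.575
shift(before turn) [125.4 199.8  51.9] len 242 turn [ 0.  30.1  0. ]; shift if turned first [ 82.6 199.8 107.6]
```

Call:
apply_moves --pt "0 40 0 0 10 0 0.2" --pt "0 40 0 0 10 0 0.2" --pt "0 40 0 0 10 0 0.2" --pt "27 26 36 0 0 0 0.2" --pt "28 27 36 0 0 0 0.2" --pt "28 27 36 0 0 0 0.2" --pt "0 0 0 0 0 0 0.2" --pt "0 0 0 0 0 0 0.2"

```text
time_s: 27.58
position: [0.4606, 0.3122, 0.0994]
tool_rot: [[-0.991, 0.134, 0.002], [0.134, 0.991, -0.0], [-0.002, 0.0, -1.0]]
ft_force: [0.9, 0.4, -0.3]
grip_width: 0.0287
gripper_force: 40.6
```

```bash
python3 - <<'E'
from h import *
s=LN(); plan(tgt('L',-32,.013),rt(0,YAW),s)
im=get_image('wrist'); save(im,'w11.png'); w=world(im,s)
T=(w-s["position"])@np.array(s["tool_rot"])*1000
for v in (205,225,250,285,330): print(v,T[v,280].round(1))
E
```

```text
S -136.3 y 241.1 N 193.5 width 0.028655536740718687 F [ 0.9  0.4 -0.3] pos [0.4606 0.3122 0.0994] t 27.575
shift(before turn) [ 1.  -0.1 86.4] len 86 turn [0.  0.1 0. ]; shift if turned first [ 0.9 -0.1 86.4]
205 [ 37.1   0.6 -12.2]
225 [ 28.2   0.6 -14.2]
250 [ 15.6   0.7 -14.1]
285 [ -2.3   0.7 -15.4]
330 [-30.7   0.8 -12.7]
```

View pics/w11.png

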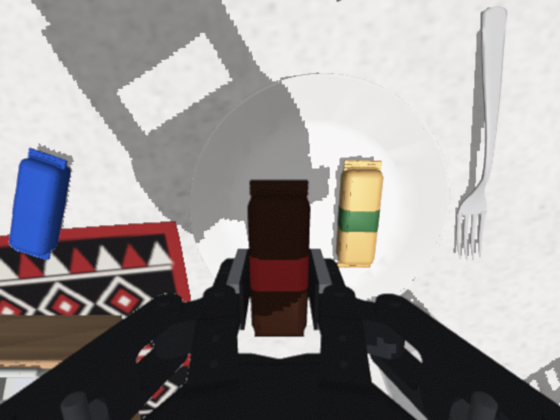

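The oat bar lies flat at columns 338–382, and the held cocoa bar (columns 248–310) is clear of it. Lowering.

Call:
apply_moves --pt "1 0 40 0 0 0 0.2" --pt "0 0 25 0 0 0 0.2" --pt "0 0 10 0 0 0 0.2" --pt "0 0 5 0 0 0 0.2" --pt "0 0 3 0 0 0 0.2" --pt "0 0 1 0 0 0 0.2" --pt "0 0 0 0 0 0 0.2" --pt "0 0 0 0 0 0 0.2"

```text
time_s: 28.62
position: [0.4593, 0.3127, 0.0161]
tool_rot: [[-0.991, 0.134, 0.003], [0.134, 0.991, 0.0], [-0.003, 0.001, -1.0]]
ft_force: [0.1, -0.1, -1.4]
grip_width: 0.0289
gripper_force: 40.7
```

Call:
apply_moves --pt "0 0 1 0 0 0 0.2" --pt "0 0 1 0 0 0 0.2" --pt "0 0 0 0 0 0 0.2" --pt "0 0 0 0 0 0 0.2"

```text
time_s: 29.12
position: [0.4592, 0.3127, 0.0144]
tool_rot: [[-0.991, 0.134, 0.003], [0.134, 0.991, 0.001], [-0.003, 0.001, -1.0]]
ft_force: [-2.3, -1.6, 5.8]
grip_width: 0.0291
gripper_force: 41.4
```

Call:
apply_moves --pt "0 0 -0.5 0 0 0 0.3" --pt "0 0 0 0 0 0 0.4" --pt "0 0 0 0 0 0 0.48" --pt "0 0 0 0 0 0 0.48" --pt "0 0 -15 0 0 0 0.48" --pt "0 0 -35 0 0 0 0.48" --pt "0 0 -60 0 0 0 0.48" --pt "0 0 -60 0 0 0 0.48" --pt "0 0 0 0 0 0 0.48" --pt "0 0 0 0 0 0 0.48"

```text
time_s: 30.38
position: [0.4584, 0.3124, 0.1845]
tool_rot: [[-0.991, 0.134, 0.002], [0.134, 0.991, 0.0], [-0.002, 0.001, -1.0]]
ft_force: [0.6, 0.0, -1.2]
grip_width: 0.0406
gripper_force: 0.0
```

```bash
python3 - <<'E'
from h import *
s=LN()
im=get_image('wrist'); w=world(im,s)
m=(w[...,2]>.0225)&(w[...,2]<.04)&(np.hypot(*(w[...,:2]-PL["L"]).transpose(2,0,1))<.085)
m=cv2.morphologyEx(m.astype(np.uint8),cv2.MORPH_OPEN,np.ones((3,3)))
for c in cv2.findContours(m,0,1)[0]:
    if cv2.contourArea(c)>600:
        q=w[c[:,0,1],c[:,0,0]]; k=np.zeros_like(m); cv2.drawContours(k,[c],-1,1,-1)
        print(cv2.minAreaRect((q[:,:2]*1000).astype(np.float32)),"z",np.percentile(w[k>0][:,2],[5,50,95]).round(4))
side=get_image("side"); save(side,"side1.png")
E
```

```text
S -95.7 y 241.0 N 268.3 width 0.040557931225479654 F [ 0.6  0.  -1.2] pos [0.4584 0.3124 0.1845] t 30.375
((469.4608154296875, 374.078125), (30.22374153137207, 75.04134368896484), 82.46796417236328) z [0.0245 0.0277 0.0291]
((456.40704345703125, 313.27960205078125), (29.406898498535156, 75.69844055175781), 81.58380889892578) z [0.0246 0.0277 0.0291]
```

View pics/side1.png

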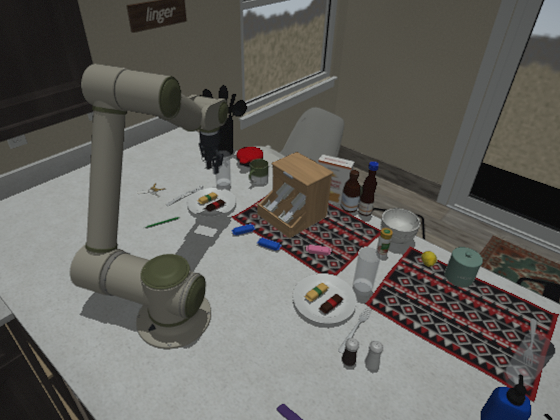

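Each plate, at (212,203) and (324,300), holds one oat and one cocoa bar lying flat. The dispenser is empty, nothing else has moved, and the arm is clear. Handing in.

```bash
python3 -c "
from rig import env
print(env.close_job())"
```

```text
the job is handed in; nothing more can be done
None
```

All four bars are dealt and the job is handed in after about 30 s of robot time: each plate holds one oat and one cocoa bar, flat and side by side, with nothing else visibly moved in the last picture; the hand-in returned no verdict.

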